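# Line up a lot of chip boxes and clamp the row

### The arm

A 6-joint arm with a two-finger parallel gripper is mounted at the origin on a cart in front of the work surface, level with it; the furniture and walls round the work are solid. World frame = base frame: x ahead of the robot, y to its left, z up, the work surface at z = 0. Lengths are in m, angles in rad, forces in N, time in s.
With the tool pointing down it reaches from about 0.35 to 0.8 m from the base axis. Payload 7.3 kg.
Tool frame: the origin (TCP) lies between the finger pads; the fingertips stand 25 mm ahead of it and the grasp point (between the pads) lies 6 mm ahead of it (r.tip_extent is the distance from the TCP to the fingertips, in m); z points along the fingers, y is the direction in which the jaws open and shut (so a half turn about z gives the same grasp; the last joint's range is limited). The gripper opens to 85 mm and grips with 20 to 120 N. Pads are 22 mm wide; open, the fingers measure 114 mm over their backs; the gripper's body (76 mm by 85 mm) begins 54 mm behind the grasp point. The pads swing forward as they close: fully open they stand 13 mm farther back than shut.
Start: joints at [1.177, 0.342, 1.524, -0, 1.275, -0.146], TCP at [0.129, 0.509, 0.256] pointing down, gripper open.
Joint ranges: [-2.53, 2.53], [-0.77, 2.02], [0.04, 2.7], [-1, 4.14], [0.28, 2.66], [-3.11, 3.11]. Speed limits (rad/s): [2.57, 2.57, 3.14, 3.14, 3.14, 3.14].

### API

Orientations are given as a unit quaternion [x, y, z, w].
In Python, from workcell import r, command_gripper, optics gives the robot as it stands. The module is installed in compiled form; this text tells all that it offers. Calls block until the motion is done:
- r.reach(position, orientation): joint-space move of the TCP to a pose.
- r.move_straight(position, orientation=None, speed=0.15, max_force=None): straight line of the TCP; orientation=None keeps the orientation; speed is the mean speed in m/s. With max_force (N) it stops when the force on the tool has changed by that much, and returns True; else False.
- r.movej(angles): joint-space move.
- command_gripper(opening, force=None): finger opening in m; force is the grip in N (None keeps the last); returns when the fingers have stopped.
- r.hold(seconds).
- r.solve_ik(position, orientation): joint angles nearest the present ones, or None.
- r.read_state(): the state.
- optics.get_image(name): name is "scene" or "top" or "wrist"; returns (picture, depth): 384x512x3 uint8, red, green, blue; 384x512 float32, m along the optical axis (not along the pixel's ray), 0 where there is no reading.
- optics.camera_model(name): a dict with "K" (3x3 intrinsics, pixels), "k1" (the pictures are not rectified: a ray, as slopes to the right and down, at radius r is drawn at 1 + k1 r^2 times it, then the intrinsics apply), "R" (3x3) and "t" (3): a world point X has camera coordinates R X + t; the wrist camera has in their place "tool_from_camera" (4x4, takes a point from camera to tool coordinates, whose origin is the TCP and whose axes are the flange's). Camera axes: x right, y down, z forward; pixel columns grow to the right and rows downward; lengths in m; the calibration is good to about 2 mm. A picture is of the moment at which its call begins: read the wrist's pose just before it. camera_model takes no time and is no camera call.
A pose or a line that the arm cannot do raises r.PlanningError and nothing moves.
- r.finish_job(): hands the job in, once; it reports no verdict.
The state is a dict: "time_s": time; "joint_positions": joint angles; "dq": joint speeds; "tau": joint torques, N m; "eef_pos": TCP position; "eef_rot": TCP orientation; "contact_force": force on the tool from outside, world axes, zero at the start; "torque": the same for the moment, N m; "grip_width": finger opening in m.
Only numpy, scipy, OpenCV 4.12 (cv2) and the standard library are available. Lean on these libraries where they do the work, as an engineer would, in place of code of your own. Each camera call takes 0.05 s, during which the arm holds its last target. There are 200 camera calls.

### The job

Get the three chip boxes ready for opening: pull the sprung clamp of the fence out by its black tab until its catch holds it, then slide the boxes (never lifting them) flush against the fence, side by side in one straight row between the end stop and the clamp jaw, in any order. Then press the red thumb lever so that the clamp springs shut and holds the row tight without gaps, and leave the other things on the bench undisturbed.

Things in the scene. Friction and masses are not known exactly. Their poses are not given: they have to be found in the camera images.
- fence: aluminium clamping fence fixed to the bench, 260 mm long. Origin: at bench level in the inner corner. The fence face is the plane x = 0 (23 mm high, y 0 to 240 mm); x points out of its back, so boxes belong at negative x. The end stop's face is the plane y = 0 (x -50 to 0, stop 15 mm thick); the row runs from it towards +y. On the rail (x 4 to 21 mm) is a spring tube up to z = 45 mm
- clamp (a joint): travel of the sprung clamp along the fence's +y, in m: 0 = sprung fully towards the end stop (jaw face at y = 130 mm in the fence frame), 0.070 = pulled out to its stop; the catch engages by itself at 0.067 and holds it there. Spring 1 to 5 N. Jaw face at y = 130 mm plus this value: 0.032 when shut on three touching boxes
- clamp_tab (a point): middle of the clamp's upright black pull tab, 52 mm above the bench and 37 mm behind the jaw face: 12 mm thick along the fence's y, 28 mm wide along its x, its top at z = 66 mm, free above z = 37 mm; moves with the clamp
- clamp_jaw (a point): middle of the clamp's jaw face (50 mm long along the fence's x, from x = -50 to 0 mm, height 2 to 26 mm); the face looks along the fence's -y towards the end stop; moves with the clamp
- catch (a joint): tilt of the catch rocker in rad: 0 at rest, 0.36 with its red thumb pad pressed fully down; the catch lets go above about 0.23
- catch_pad (a point): middle of the top of the red thumb pad (22 x 22 mm) behind the fence, about 53 mm above the bench; press it straight down 12 to 16 mm (1 to 2 N); it springs back
- box_black: black lidded chip box, 54 x 54 mm in plan (a small latch lip sticks out 5 mm more at its front, -x) and 16 mm high, 34 g; origin at the middle of its underside, z up
- box_white: white lidded chip box, same size and origin
- box_two_tone: chip box with white lid and black base, same size and origin
- steel_tweezers: bystander: tweezers 121 mm long lying on the bench; origin under the middle, x along its length
- brown_pot: bystander: brown and cream pot, 72 mm across, 66 mm high, standing behind the fence; origin under its middle
- glass_dish: bystander: shallow round dish, 62 mm across, 13 mm high, behind the fence; origin under its middle
Things that resemble listed ones, but are neither listed nor needed, are in the scene too. Leave any orange or yellow look-alike of the box_black alone.

How it is judged:
By the outcome, as a careful person would: the job done as asked, in the order asked, and still so for the second after the job is handed in, with the robot touching nothing.
It also fails if it takes over 69 s, if anything falls off the work surface, if the arm or the gripper's body presses on something with over 40 N, if the wrist force passes 120 N, or if a joint passes its speed limit or range.

## Working session

There is one attempt and no reset: what is moved stays moved. The work goes in short steps, each a Python script; the robot and the scene stay as the last script left them, time stands still between calls to the robot, and variables do not carry over. Pictures are saved under pics/ and viewed, about 8 in all and at most 12, crops included, and the job is handed in when it is done.

```bash
mkdir -p pics; cat > h.py <<'E'
import numpy as np, cv2
from workcell import r, command_gripper, optics
def cam(n):
    m=optics.camera_model(n)
    if 'R' in m: return m,np.array(m['R']),np.array(m['t'])
    s=r.read_state(); return m,s
def undist(m,uv):
    K=np.array(m['K']);uv=np.atleast_2d(uv).astype(float)
    d=np.c_[(uv[:,0]-K[0,2])/K[0,0],(uv[:,1]-K[1,2])/K[1,1]];p=d.copy()
    for _ in range(20): p=d/(1+m['k1']*(p**2).sum(1,keepdims=True))
    return p
def pts(m,R,t,uv,z=None,depth=None):
    p=np.c_[undist(m,uv),np.ones(len(np.atleast_2d(uv)))]
    d=p@R; c=-R.T@t   # world dirs
    if depth is not None: return c+d*np.asarray(depth)[:,None]
    return c+d*((z-c[2])/d[:,2])[:,None]
E
python3 - <<'E'
from h import *
s=r.read_state();print({k:s[k] for k in('time_s','eef_pos','eef_rot','grip_width')})
for n in('scene','top'):
    im,d=optics.get_image(n);cv2.imwrite(f'pics/{n}.png',cv2.resize(im[:,:,::-1],(800,600),interpolation=cv2.INTER_CUBIC));np.savez(f'{n}.npz',im=im,d=d)
    m=optics.camera_model(n);print(n,m)
E
```

```text
{'time_s': 0.0, 'eef_pos': array([0.12860337, 0.50864104, 0.25564255]), 'eef_rot': array([ 1.23588090e-01,  9.92333323e-01, -7.18424826e-04, -2.09448591e-04]), 'grip_width': 0.08532053734798418}
scene {'K': array([[445.766088  ,   0.        , 255.96410679],
       [  0.        , 445.766088  , 192.72868006],
       [  0.        ,   0.        ,   1.        ]]), 'k1': -0.03143674003474121, 'R': array([[ 0.87985938, -0.47522964, -0.002066  ],
       [-0.27826129, -0.51165028, -0.81288661],
       [ 0.38525074,  0.7158008 , -0.58241831]]), 't': array([-0.32524382,  0.33205701,  0.80429066])}
top {'K': array([[437.25682626,   0.        , 253.95494305],
       [  0.        , 437.25682626, 187.58768898],
       [  0.        ,   0.        ,   1.        ]]), 'k1': -0.08553660222877704, 'R': array([[ 1.15308048e-01, -9.93329709e-01, -3.77641655e-04],
       [-9.70142929e-01, -1.12534793e-01, -2.14845565e-01],
       [ 2.13369985e-01,  2.51397893e-02, -9.76647961e-01]]), 't': array([0.24086678, 0.58569732, 1.06581243])}
```

View pics/top.png

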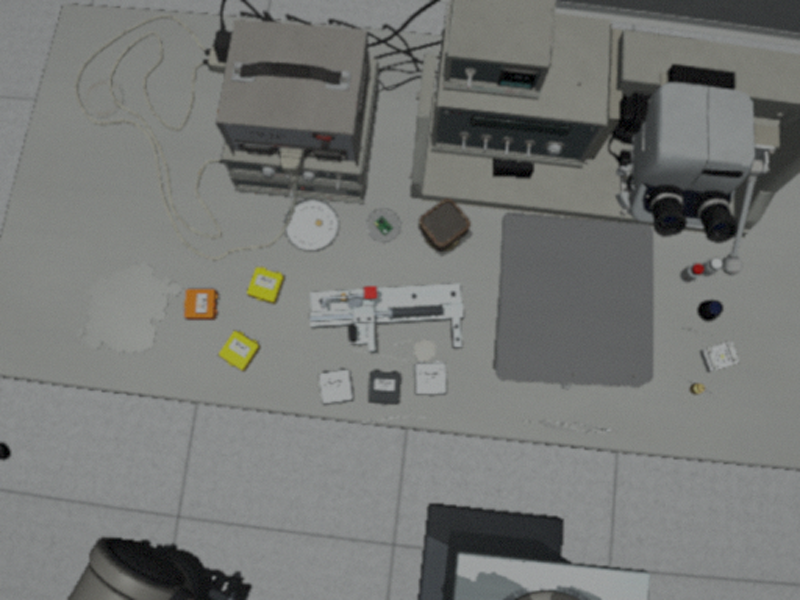

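View pics/scene.png

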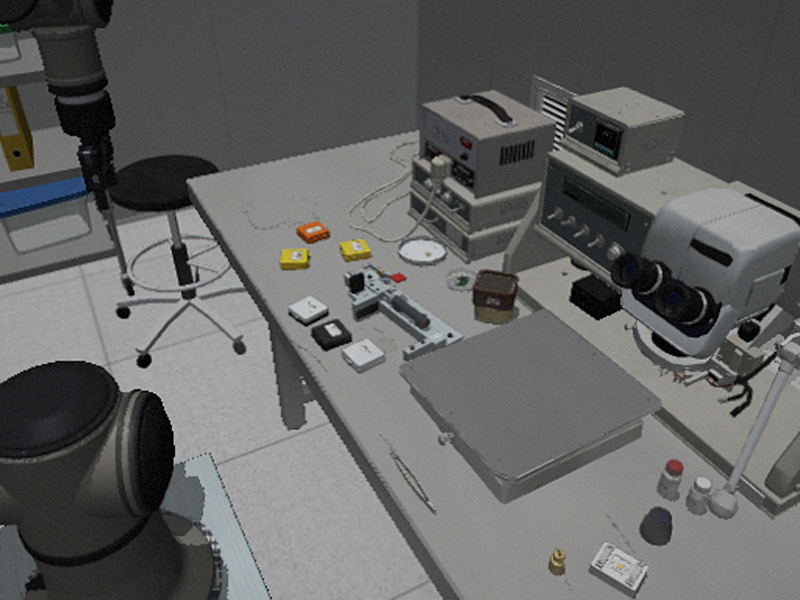

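Top view (800x600): three boxes in a line at (336,386), (384,387) and (430,379). The fence runs from (310,310) to (463,300), with the end stop at (457,330), the jaw at (370,335), the black tab at (353,332) and the red pad at (370,293). The yellow and orange look-alikes at left, (240,350), (266,285) and (201,303), don't fit and stay where they are. I'll measure roughly, then look from the wrist.

```bash
python3 - <<'E'
from h import *
m,R,t=cam('top');f=512/800
for n,u,z in [('bw',(336,386),.016),('bb',(384,387),.016),('b3',(430,379),.016),('fL',(310,291),.02),('fR',(463,284),.02),('stop',(457,330),.02),('jaw',(373,335),.026),('tab',(353,330),.066),('pad',(370,293),.053),('pot',(444,226),.066),('dish',(384,225),.013)]:
    print(n,pts(m,R,t,[np.array(u)*f],z)[0].round(3))
m=optics.camera_model('wrist');print(m)
# candidate view pose above
from scipy.spatial.transform import Rotation as Ro
T=np.array(m['tool_from_camera'])
for yaw in (0,np.pi/2,-np.pi/2,np.pi):
    q=(Ro.from_euler('z',yaw)*Ro.from_quat([1,0,0,0])).as_quat()
    print(yaw,q.round(3),[None if (s:=r.solve_ik([x,0.21,.33],q)) is None else np.round(s,2) for x in (.35,.42)], Ro.from_quat(q).apply(T[:3,3]).round(3))
E
```

```text
bw [0.394 0.391 0.016]
bb [0.402 0.311 0.016]
b3 [0.424 0.236 0.016]
fL [0.55  0.457 0.02 ]
fR [0.593 0.196 0.02 ]
stop [0.512 0.199 0.02 ]
jaw [0.486 0.339 0.026]
tab [0.484 0.371 0.066]
pad [0.551 0.352 0.053]
pot [0.678 0.241 0.066]
dish [0.685 0.345 0.013]
{'K': array([[319.84756168,   0.        , 263.57934039],
       [  0.        , 319.84756168, 188.47649247],
       [  0.        ,   0.        ,   1.        ]]), 'k1': -0.05793703831301966, 'tool_from_camera': array([[-9.89281546e-04, -9.44782832e-01, -3.27695625e-01,
         8.56299194e-02],
       [ 9.99999510e-01, -9.45544688e-04, -2.92792050e-04,
         6.20169943e-04],
       [-3.32259557e-05, -3.27695754e-01,  9.44783304e-01,
        -1.17608280e-01],
       [ 0.00000000e+00,  0.00000000e+00,  0.00000000e+00,
         1.00000000e+00]])}
0 [1. 0. 0. 0.] [array([ 0.35,  0.07,  1.67, -0.  ,  1.4 ,  1.92]), array([ 0.3 ,  0.19,  1.53, -0.  ,  1.42,  1.87])] [ 0.086 -0.001  0.118]
1.5707963267948966 [0.707 0.707 0.    0.   ] [array([ 0.35,  0.07,  1.67, -0.  ,  1.4 ,  0.35]), array([ 0.3 ,  0.19,  1.53, -0.  ,  1.42,  0.3 ])] [0.001 0.086 0.118]
-1.5707963267948966 [ 0.707 -0.707  0.     0.   ] [array([ 0.35,  0.07,  1.67, -0.  ,  1.4 , -2.79]), array([ 0.3 ,  0.19,  1.53, -0.  ,  1.42, -2.84])] [-0.001 -0.086  0.118]
3.141592653589793 [0. 1. 0. 0.] [array([ 0.35,  0.07,  1.67, -0.  ,  1.4 , -1.22]), array([ 0.3 ,  0.19,  1.53, -0.  ,  1.42, -1.27])] [-0.086  0.001  0.118]
```

```bash
cat >> h.py <<'E'
from scipy.spatial.transform import Rotation as Ro
def Q(yaw): return (Ro.from_euler('z',yaw)*Ro.from_quat([0,1,0,0])).as_quat()  # yaw 0: tool x = -world x, tool y = world y
def wristcam():
    m=optics.camera_model('wrist');s=r.read_state()
    M=np.eye(4);M[:3,:3]=Ro.from_quat(s['eef_rot']).as_matrix();M[:3,3]=s['eef_pos']
    W=np.linalg.inv(M@np.array(m['tool_from_camera']));return m,W[:3,:3],W[:3,3]
def shot(name,crop=None):
    c=wristcam();im,d=optics.get_image('wrist');np.savez(name+'.npz',im=im,d=d,R=c[1],t=c[2])
    b=im[:,:,::-1]
    if crop: b=b[crop[1]:crop[3],crop[0]:crop[2]]
    f=min(800/b.shape[1],600/b.shape[0]);cv2.imwrite(f'pics/{name}.png',cv2.resize(b,None,fx=f,fy=f,interpolation=cv2.INTER_CUBIC));return c,im,d
E
python3 - <<'E'
from h import *
r.reach([.43,.31,.27],Q(.16)); shot('w1'); print(r.read_state()['time_s'])
E
```

```text
1.5083
```

View pics/w1.png

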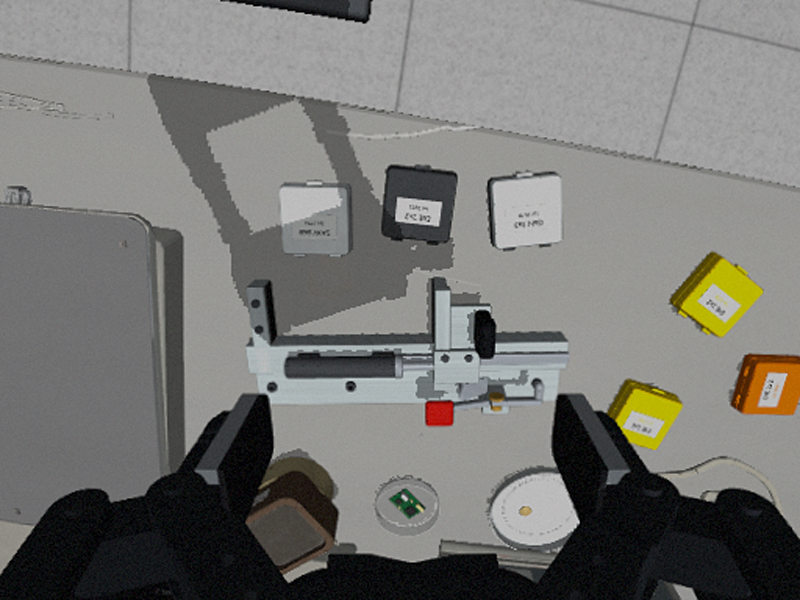

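Wrist view: boxes at (316,218) grey-white in shadow, (421,204) black and (526,210) white with a black rim at the base, so two-tone. End stop at (259,312), jaw at (440,315), tab at (485,333), pad at (439,413). Next, an enlarged crop of the fence for accurate corners.

```bash
python3 - <<'E'
import numpy as np,cv2
d=np.load('w1.npz');b=d['im'][:,:,::-1][95:280,150:384]
cv2.imwrite('pics/c1.png',cv2.resize(b,None,fx=3.2,fy=3.2,interpolation=cv2.INTER_CUBIC))
from h import *
m=optics.camera_model('wrist');D=d['d']
f=512/800
for n,u in [('stop',(259,312)),('stopback',(262,370)),('facetop',(340,345)),('facetop2',(340,352)),('tube',(340,365)),('jawtop',(440,315)),('tab',(485,333)),('pad',(439,413)),('b1',(316,218)),('b2',(421,204)),('b3',(526,210)),('bench',(360,270))]:
    p=np.array(u)*f; z=D[int(p[1]),int(p[0])]; print(n,pts(m,d['R'],d['t'],[p],depth=[z])[0].round(4))
E
```

```text
stop [0.5035 0.2016 0.0223]
stopback [0.5544 0.207  0.0224]
facetop [0.5225 0.2678 0.0204]
facetop2 [0.5271 0.2687 0.0235]
tube [0.5286 0.2715 0.0425]
jawtop [0.4786 0.3411 0.035 ]
tab [0.4752 0.3708 0.0659]
pad [0.5519 0.3525 0.0535]
b1 [0.4234 0.2381 0.0172]
b2 [0.4009 0.3138 0.0166]
b3 [0.3928 0.3921 0.0157]
bench [ 4.638e-01  2.746e-01 -4.000e-04]
```

View pics/c1.png

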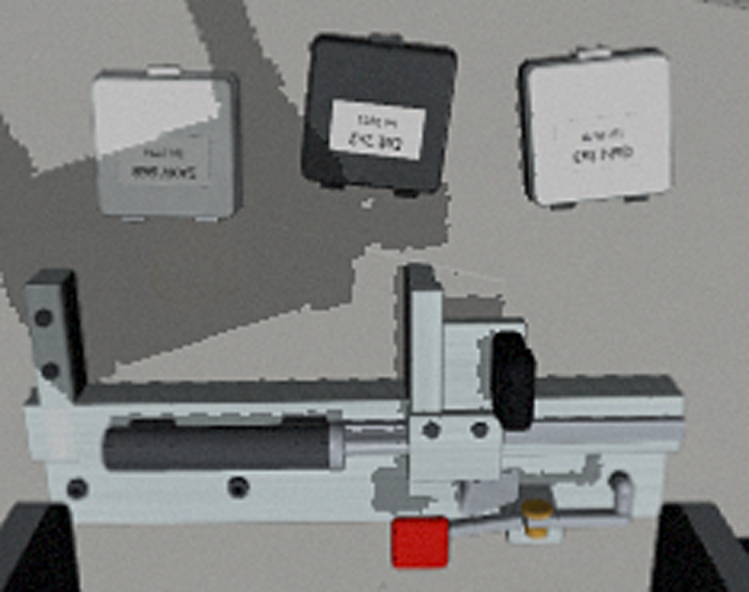

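```bash
python3 - <<'E'
from h import *
d=np.load('w1.npz');m=optics.camera_model('wrist')
P=lambda u,z: pts(m,d['R'],d['t'],np.atleast_2d(u)/3.2+[150-.0,95],z)
F=P([(88,403),(405,403)],.023); S=P([(66,284),(76,398)],.0225)
v=F[1]-F[0];yaw=np.arctan2(-v[0],v[1]);print('yaw',yaw,'stop yaw',np.arctan2(-(S[1]-S[0])[1],-(S[1]-S[0])[0])+np.pi if 0 else np.arctan2((S[1]-S[0])[1],(S[1]-S[0])[0]))
ex=np.array([np.cos(yaw),np.sin(yaw)]);ey=np.array([-np.sin(yaw),np.cos(yaw)])
x0=np.mean(F[:,:2]@ex);y0=np.mean(S[:,:2]@ey);O=x0*ex+y0*ey;print('O',O, S[:,:2]@ex-x0)
fr=lambda p:((p[:,:2]-O)@np.c_[ex,ey]*1000).round(1)
print('tab',fr(P([(497,335),(535,335),(535,428),(499,428)],.066)))
print('jawtopface',fr(P([(412,290),(411,410)],.035)))
print('pad',fr(P([(392,518),(447,518),(448,567),(392,567)],.053)))
print('carriage',fr(P([(412,480),(502,480)],.035)))
for n,c in dict(w=[(95,73),(240,72),(241,215),(97,215)],b=[(311,36),(455,48),(441,192),(304,180)],t=[(523,62),(668,50),(673,190),(533,205)]).items():
    p=P(c,.016);print(n,fr(p).tolist(),'c',fr(p).mean(0),'sz',np.linalg.norm(p-np.roll(p,-1,0),axis=1).round(4))
print(r.tip_extent)
E
```

```text
yaw 0.1605686949104799 stop yaw 0.14653393032991255
O [0.53027852 0.21380658] [-0.04903347 -0.00191349]
tab [[-45.  157.5]
 [-45.  170.4]
 [-10.3 172.3]
 [-10.3 159.7]]
jawtopface [[-50.7 130.2]
 [ -2.7 130.5]]
pad [[ 33.4 123.2]
 [ 33.5 143.8]
 [ 55.  144.8]
 [ 55.  123.3]]
carriage [[ 27.4 131.4]
 [ 27.5 166.4]]
w [[-126.7, 16.3], [-126.7, 68.5], [-73.9, 66.8], [-74.1, 12.7]] c [-100.35    41.075] sz [0.0522 0.0528 0.0541 0.0527]
b [[-139.2, 94.1], [-135.0, 145.2], [-82.6, 141.4], [-87.2, 90.6]] c [-111.     117.825] sz [0.0513 0.0525 0.051  0.0521]
t [[-130.1, 169.7], [-134.6, 221.5], [-83.5, 228.0], [-77.7, 175.9]] c [-106.475  198.775] sz [0.052  0.0516 0.0525 0.0528]
0.025
```

```bash
cat >> h.py <<'E'
YAW=.158; O=np.array([.5303,.2138])
EX=np.array([np.cos(YAW),np.sin(YAW)]);EY=np.array([-np.sin(YAW),np.cos(YAW)])
def W(x,y,z): return np.r_[O+EX*x/1e3+EY*y/1e3,z/1e3]
def fpos():
    s=r.read_state();p=s['eef_pos'];q=p[:2]-O
    return [round(float(v),1) for v in (q@EX*1e3,q@EY*1e3,p[2]*1e3)],round(s['grip_width']*1e3,1),np.round(s['contact_force'],1),round(s['time_s'],2)
QF=Q(YAW)
def go(x,y,z,speed=.15,mf=None):
    return r.move_straight(W(x,y,z),QF,speed,mf)
E
python3 - <<'E'
from h import *
command_gripper(.045,25)
r.reach(W(-27,166,125),QF)
print(go(-27,166,68,.12,8),fpos())
command_gripper(.0,25);print(fpos())
print(go(-27,235.5,68,.06,25),fpos())
command_gripper(.04);print(fpos())
go(-27,235.5,125,.2)
r.reach(W(-75,150,250),QF);shot('w2');print(fpos())
E
```

```text
False ([-26.3, 166.1, 69.3], 44.9, array([-0.1, -0.2, -0.1]), 3.31)
([-26.5, 166.1, 69.1], 11.9, array([ 0.2, -0.9,  7.8]), 3.7)
False ([-27.6, 234.5, 69.0], 11.6, array([-3.2, -5.6,  8.9]), 5.01)
([-27.0, 235.7, 67.8], 39.9, array([-0.3, -0.1, -0.3]), 5.39)
([-75.3, 150.3, 247.8], 40.2, array([ 0.1,  0.4, -0.3]), 6.56)
```

View pics/w2.png

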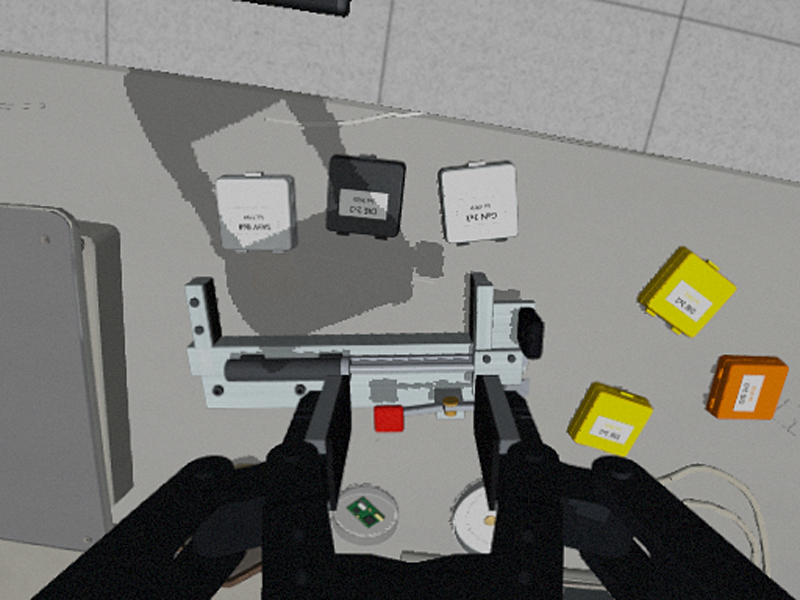

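The jaw sits at (473,310), clear of its old position, and stays there without the gripper, so the catch holds. White box next.

```bash
cat >> h.py <<'E'
def place(xb,yb,ys,yp,xend=-54-11-.5):
    """grip the box at (xb,yb), slide it in front of slot ys, then push it home from the front (at yp)"""
    command_gripper(.067,20)
    r.reach(W(xb,yb,75),QF)
    print('down',go(xb,yb,28,.12,6),fpos())
    command_gripper(.0,20);print('grip',fpos())
    print('slide',go(-74,ys,28,.08,20),fpos())
    command_gripper(.063,20)
    go(-128,ys,28,.15)
    command_gripper(.026);print('behind',fpos())
    print('push',go(-67,yp,28,.1,15),go(xend+2,yp,28,.02,8),fpos())
E
python3 - <<'E'
from h import *
place(-100.5,41,28.5,28)
go(-110,28,28,.2);go(-110,60,110,.2)
r.reach(W(-95,120,200),QF);shot('w3');print(fpos())
E
```

```text
down False ([-99.8, 41.5, 28.7], 67.0, array([0.7, 0.7, 0.1]), 8.32)
grip ([-99.6, 41.3, 29.1], 53.3, array([-1.2,  1.8,  7.3]), 8.57)
slide False ([-72.4, 28.3, 29.1], 53.7, array([ 2.8, -2.1,  4.9]), 9.09)
behind ([-127.8, 28.5, 27.9], 25.9, array([-0. ,  0. , -0.2]), 10.3)
push False False ([-64.4, 27.9, 27.9], 26.2, array([-3.1, -1.6,  2.3]), 11.38)
([-95.8, 119.2, 198.1], 26.3, array([-0.5,  0.2, -0.9]), 12.93)
```

View pics/w3.png

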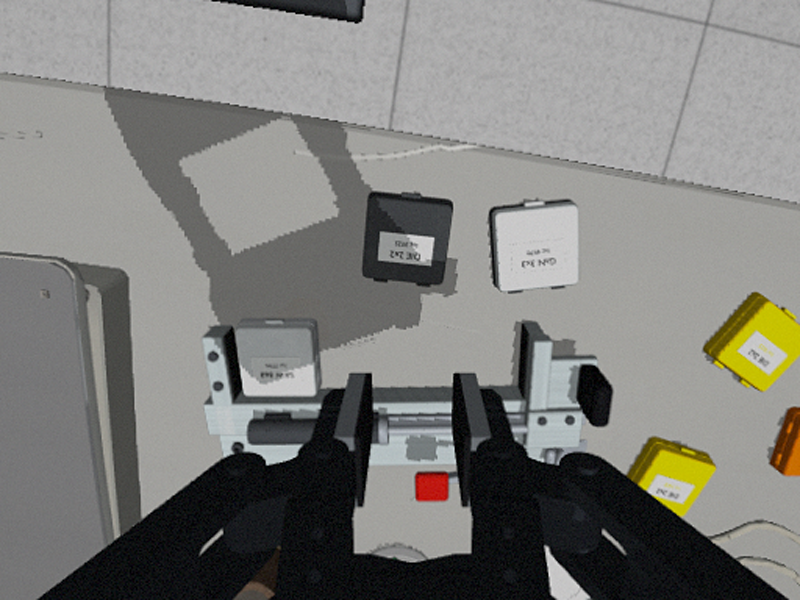

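White is in its slot at (278,358), tight beside the stop. I'll do the other two boxes the same way, pushing on until the force shows contact with the fence.

```bash
sed -i 's/go(xend+2,yp,28,.02,8)/go(xend+7,yp,28,.02,8)/' h.py
python3 - <<'E'
from h import *
place(-111,118,85,84)
go(-112,84,28,.2);go(-112,120,75,.2)
place(-106.5,199,143,142)
go(-112,142,28,.2)
# white again, until contact
go(-112,80,45,.2);go(-90,28,28,.2);print('white',go(-58,28,28,.04,8),fpos())
go(-110,28,28,.2);go(-110,60,110,.2)
r.reach(W(-95,90,180),QF);command_gripper(.085);shot('w4');print(fpos())
E
```

```text
down False ([-110.0, 118.3, 29.1], 67.0, array([ 0.4, -0.2,  0.2]), 14.51)
grip ([-109.9, 118.4, 29.7], 54.0, array([-0.4, -0.7,  4.8]), 14.79)
slide False ([-72.4, 85.0, 29.7], 54.4, array([ 2.3, -1.7,  6. ]), 15.56)
behind ([-127.8, 84.9, 27.9], 26.0, array([-0.3, -0.3, -0.3]), 16.77)
push False True ([-65.5, 83.8, 27.4], 26.2, array([0. , 0.2, 0.3]), 17.82)
down False ([-106.3, 198.5, 28.2], 67.1, array([ 0.7,  0.4, -0.3]), 20.08)
grip ([-105.8, 199.1, 29.2], 54.3, array([-0.1, -2.3,  6.3]), 20.36)
slide False ([-72.9, 143.2, 29.3], 53.9, array([ 0.2, -1. ,  6.1]), 21.32)
behind ([-127.7, 142.9, 28.0], 26.2, array([-0.7, -0.5,  0.2]), 22.52)
push False True ([-66.5, 141.8, 27.5], 26.1, array([-0.4, -0.7, -0.6]), 23.54)
white True ([-64.6, 28.0, 27.6], 26.1, array([-0.3,  0.1, -0.2]), 25.48)
([-95.0, 90.0, 180.0], 85.2, array([ 0.6, -0. ,  0.1]), 27.51)
```

View pics/w4.png

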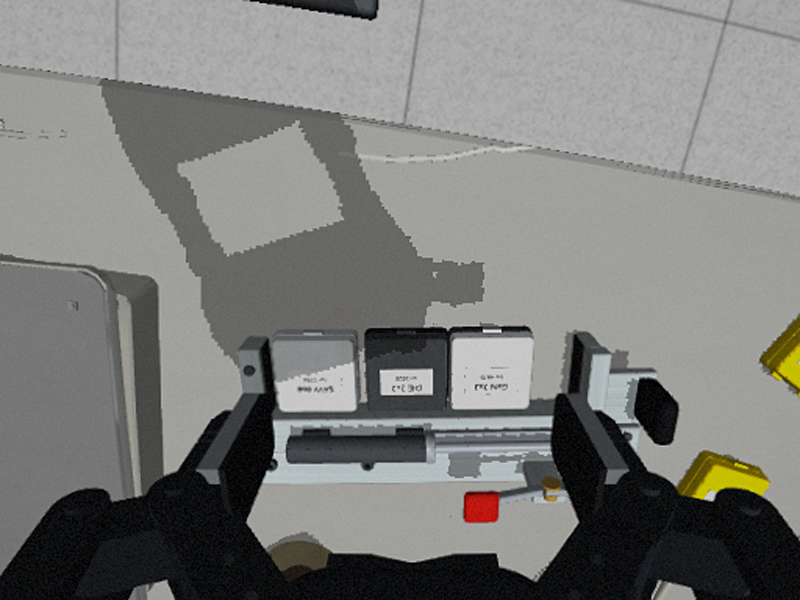

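All three boxes are in the row, with small gaps and their backs at the fence edge, and the clamp is still latched. Pressing the lever now.

```bash
python3 - <<'E'
from h import *
command_gripper(0)
r.reach(W(45,132,110),QF)
go(45,132,80,.12)
print(go(45,132,63,.05,15),fpos());r.hold(.2);print(fpos())
go(45,132,115,.2)
r.reach(W(-95,90,180),QF);command_gripper(.085);shot('w5',(130,180,470,330));print(fpos())
E
```

```text
False ([45.7, 131.9, 63.7], 0.3, array([ 0.8, -1.4,  6.3]), 29.86)
([45.7, 132.0, 63.7], 0.3, array([ 0.9, -1.6,  5.8]), 30.06)
([-95.0, 90.0, 180.0], 85.0, array([0. , 0.3, 0. ]), 31.98)
```

View pics/w5.png

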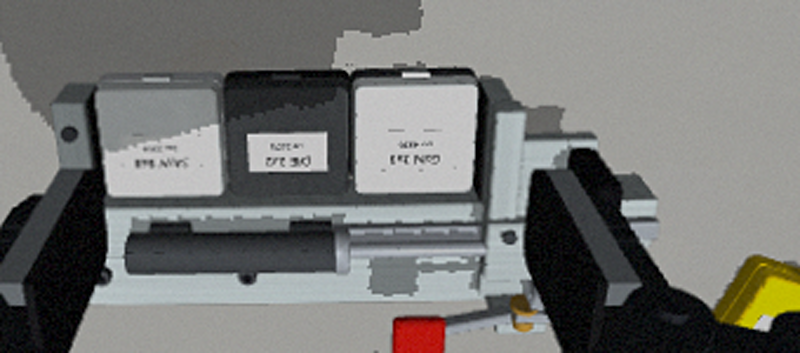

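The clamp has sprung shut on the row. A numeric check of the jaw position, flushness and gaps:

```bash
python3 - <<'E'
from h import *
d=np.load('w5.npz');m=optics.camera_model('wrist')
fr=lambda p:((p[:,:2]-O)@np.c_[EX,EY]*1000).round(1).tolist()
P=lambda u,z: fr(pts(m,d['R'],d['t'],np.array(u)*340/800+[130,180],z))
print('jaw',P([(498,112),(487,215)],.035))
print('backs',P([(108,196),(222,195),(232,195),(348,194),(357,193),(478,192)],.016))
print('fence',P([(108,207),(300,206),(478,203)],.023))
print('sides',P([(98,85),(221,85),(224,85),(350,85),(355,85),(476,85)],.016))
b=d['im'][:,:,::-1][205:275,165:350];cv2.imwrite('pics/c5.png',cv2.resize(b,None,fx=4.3,fy=4.3,interpolation=cv2.INTER_CUBIC))
E
```

```text
jaw [[-51.3, 162.1], [-4.6, 161.5]]
backs [[-1.7, 1.2], [-2.4, 50.9], [-2.4, 55.2], [-2.9, 105.4], [-3.4, 109.3], [-3.6, 161.7]]
fence [[-0.6, 2.9], [-1.5, 84.8], [-2.6, 160.4]]
sides [[-54.4, 2.1], [-54.4, 52.7], [-54.4, 54.0], [-54.4, 105.5], [-54.4, 107.5], [-54.3, 157.2]]
```

View pics/c5.png

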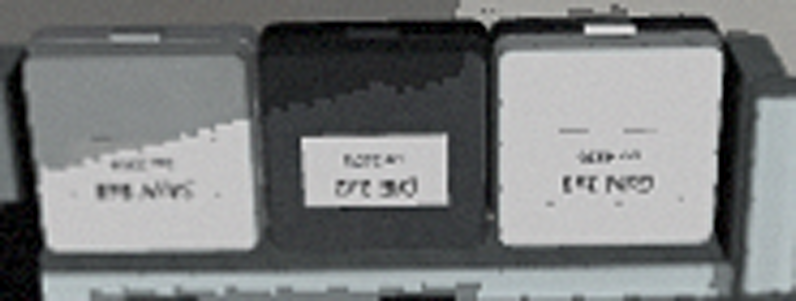

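```bash
python3 - <<'E'
from h import *
r.hold(.3);r.finish_job();print(fpos())
E
```

```text
the job is handed in; nothing more can be done
the job is handed in; nothing more can be done
```

The job is handed in. All three chip boxes are clamped in one row against the fence, in the order white, black, two-tone from the end stop. It took about 32 s of the 69 s allowed.

**What I did:** I pulled the clamp out by its tab until the catch held it. I slid each box along the bench to its slot and pushed it against the fence until I felt contact. I then pressed the red lever about 14 mm, and the clamp sprang shut.

**Last checks:**
- **Clamp:** the jaw face measured y ≈ 162 mm, the value expected for three touching boxes.
- **Flush and straight:** the backs of all three boxes lie the same 1 mm from the fence line, which is within measuring error. No gaps showed in the enlarged crop.
- **Fence angle:** the contact points and the final picture put the fence about 0.01–0.015 rad off my first estimate. The boxes followed the real fence face.
- **Bystanders:** the arm had no unexpected contacts and kept clear of the other things. I did not measure those again afterwards.

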